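Pour the bath pearls from their carton

TASK

Pull the folded spout of the bath-pearl carton right out while the carton still stands level on its flat black tray. Then lift the carton and tilt it to pour all five pearls into the white bowl, and set it back level on its tray. Leave the bowl and all the other things on the counter where they are.

Things in the scene. Friction and masses are not known exactly. Their poses are not given: they have to be found in the camera images.
- carton: stiff card carton lying on its back, 150 mm long (its x), 66 mm wide (its y), 64 mm tall, 0.25 to 0.4 kg with its contents. Origin: centre of its underside; z up. Its spout is in the end at its -x, which faces roughly towards the robot; the other faces are closed. It stands lengthwise on the tray, loose, so a hard push on the spout drags or tips it
- spout (a joint): angle of the folded spout: 0 = shut, upright, closing the carton's -x end; grows as its top swings outwards and down; stop at 1.25 rad (18 degrees short of level with the carton's floor, so pearls stay in until the carton is tilted nose-down by more than that). Starts at 0 to 0.12. Stays where it is left (friction about 0.05 N m)
- spout_hinge (a point): middle of the spout's hinge line, at the foot of the carton's -x end: (-75, 0, 3) mm in the carton's frame; the hinge runs along the carton's y; the spout's inner face passes through it. The spout is a panel 3 mm thick, 60 mm wide and 60 mm high, with side cheeks that slide out with it
- spout_tab (a point): middle of the free edge of the spout's pull tab, on the inner face, 90 mm from the hinge. The tab is 40 mm wide and runs on from the panel. When shut the tab stands upright 29 mm above the carton's top, with free space over the carton's top behind it, so it can be hooked or pinched from above; when the spout is out this is the pouring lip
- bowl: open white ceramic bowl, rim 164 mm across, 62 mm tall, loose, 0.55 kg. Origin: centre of its underside
- tray: flat black rectangular plate on which the carton stands, 200 x 120 x 8 mm tall, fixed. Origin: centre of its underside; x along its length, its top is at +8 mm
- pearl0_center (a point): centre of one of five round bath pearls, hard balls 24 mm across and 12 g, at first inside the carton
- pearl1_center (a point): centre of one of five round bath pearls, hard balls 24 mm across and 12 g, at first inside the carton
- pearl2_center (a point): centre of one of five round bath pearls, hard balls 24 mm across and 12 g, at first inside the carton
- pearl3_center (a point): centre of one of five round bath pearls, hard balls 24 mm across and 12 g, at first inside the carton
- pearl4_center (a point): centre of one of five round bath pearls, hard balls 24 mm across and 12 g, at first inside the carton
- lotion: squeeze bottle, 52 mm across, 110 mm tall; bystander, loose, to be left alone. Origin: centre of its underside
- jar: glass jar, 72 mm across, 80 mm tall; bystander, loose, to be left alone. Origin: centre of its underside
- tumbler: white tumbler, 74 mm across, 95 mm tall; bystander, loose, to be left alone. Origin: centre of its underside
- soap_carton: small closed box without a spout, 85 x 55 x 30 mm tall; bystander, loose, to be left alone. Origin: centre of its underside
- soap_bar: bar of soap, 85 x 55 x 26 mm tall; bystander, loose, to be left alone. Origin: centre of its underside
- shampoo: slim white bottle, 48 mm across, 120 mm tall; bystander, loose, to be left alone. Origin: centre of its underside
- basin: wash basin with tap, fixed at the left of the counter, 400 mm (x) x 425 mm (y, from 170 mm right of the origin to 255 mm left of it), rim 120 mm high. Origin: underside, below the drain
Mind the look-alikes: they are no part of the job. Leave any brown or purple look-alike of the bowl alone.

How it is judged:
By the outcome, as a careful person would: the job done as asked, in the order asked, and still so for the second after the job is handed in, with the robot touching nothing.
It also fails if it takes over 69 s, if anything falls off the work surface, if the arm or the gripper's body presses on something with over 40 N, if the wrist force passes 120 N, or if a joint passes its speed limit or range.

ROBOT

A 6-joint arm with a two-finger parallel gripper is mounted at the origin on the work surface. World frame = base frame: x ahead of the robot, y to its left, z up, the work surface at z = 0. Lengths are in m, angles in rad, forces in N, time in s.
With the tool pointing down it reaches from about 0.35 to 0.975 m from the base axis. Payload 4.9 kg.
Tool frame: the origin (TCP) lies midway between the tips of the shut fingers; the grasp point (between the pads) lies 19 mm behind it; z points along the fingers, y is the line along which they close (so a half turn about z gives the same grasp; the last joint's range is limited). The gripper opens to 85 mm and grips with 20 to 120 N. Pads are 22 mm wide; open, the fingers measure 114 mm over their backs; the gripper's body (76 mm by 85 mm) begins 54 mm behind the grasp point. The pads swing forward as they close: fully open they stand 13 mm farther back than shut.
Start: joints at [1.147, 0.053, 1.613, -0, 1.476, -0.119], TCP at [0.188, 0.596, 0.231] pointing down, gripper open.
Joint ranges: [-3.01, 3.01], [-1.01, 2.22], [0.06, 2.58], [-1.02, 4.17], [0.09, 2.62], [-3.14, 3.14]. Speed limits (rad/s): [2.57, 2.57, 3.14, 3.14, 3.14, 3.14].

INTERFACE

Orientations are given as a rotation vector (axis times angle).
In Python, from station import ctrl gives the robot as it stands.
- The arm moves only by the tool step_arm, never from a script. Its argument "targets" is a list of rows, each an object with "travel": the shift along the world's x, y, z as a fraction of full scale, a list of three; "angular": the turn, a rotation vector about the world's x, y, z as a fraction of full scale, a list of three; "gripper": the opening, from 0 (shut) to 1 (fully open). In form: [{"travel": [x, y, z], "angular": [rx, ry, rz], "gripper": gripper}, ...]. A call has 1 to 10 rows; each row is the pose to reach, as a shift and turn from the pose commanded when the call began; what a row does not reach only later rows make up. Full scale, the value 1, is 0.6 m for a shift and pi/4 rad for a turn. A row lasts 1/10 s, in which the tool goes at most 50 mm and 8.59 degrees, less where a joint would pass 70% of its speed; a pose out of reach is approached as far as the arm can. A call with a number of a shift or a turn outside -1 to 1 is refused whole. A call with a gripper value outside its range is refused whole. The fingers move at their own pace and stop on an object; "squeeze" is the grip in N (left out, the last holds). Time passes only in rows, so rows that repeat a pose let the fingers close. It gives the time, the measured TCP pose, the force, the opening and the grip force at its end, in the units of the state.
- ctrl.get_obs(): the state, without advancing time (a new reading comes with each control period).
- ctrl.get_image(name): name is "scene" or "top" or "wrist"; returns a dict with "img" (480x640x3 uint8, red, green, blue), "fx", "fy", "cx", "cy" (pixels), "rvec" (rotation vector, rad) and "tvec" (3), from world to camera coordinates, as OpenCV has them. Camera axes: x right, y down, z forward; pixel columns grow to the right and rows downward; lengths in m; the calibration is good to about 2 mm. A picture is of the moment at which its call begins. There is no depth.
- ctrl.finish_job(): hands the job in; it is judged then, once.
The state is a dict: "t": time; "q": joint angles; "dq": joint speeds; "effort": joint torques, N m; "tool_pos": TCP position; "tool_rot": TCP orientation; "contact_force": force on the tool from outside, world axes, zero at the start; "wrist_torque": the same for the moment, N m; "opening": finger opening in m; "grip_force": force on a finger pad.
Only numpy, scipy, OpenCV 4.12 (cv2) and the standard library are available. Lean on these libraries where they do the work, as an engineer would, in place of code of your own. Each camera call takes 0.05 s, during which the arm holds its last target. There are 200 camera calls.

## Working session

There is one attempt and no reset: what is moved stays moved. The work goes in short steps, Python scripts to look and compute and a tool call to move; the robot and the scene stay as the last step left them, time stands still between calls to the robot, and variables do not carry over. Pictures are saved under pics/ and viewed, at most 10 in all, crops included, and the job is handed in when it is done.

Besides the shell and the picture viewer there is one more tool, called after "Call:" as name(argument=value, ...), one argument or row to a line, values as JSON. step_arm: Moves the arm, as the interface text tells. Its arguments: {"type":"object","properties":{"targets":{"type":"array"},"squeeze":{"type":"number"}},"required":["targets"]}

```bash
ls; mkdir -p pics
python3 - <<'E'
from station import ctrl
import cv2,pickle
o=ctrl.get_obs();print({k:o[k] for k in('t','tool_pos','tool_rot','opening')})
for n in('scene','top'):
    d=ctrl.get_image(n);pickle.dump(d,open(n+'0.pkl','wb'));cv2.imwrite(f'pics/{n}0.png',d['img'][:,:,::-1])
    R=cv2.Rodrigues(d['rvec'])[0];print(n,-R.T@d['tvec'],R,d['fx'],d['cx'],d['cy'])
E
```

```text
pics
{'t': 0.0, 'tool_pos': array([0.18731344, 0.59560672, 0.23006891]), 'tool_rot': array([-0.47692833, -3.10462456,  0.00313106]), 'opening': 0.08566602471002915}
scene [ 0.83028782 -0.43448291  1.05118106] [[ 0.86748048  0.49745144 -0.00443641]
 [ 0.4203607  -0.73775661 -0.52821594]
 [-0.26603476  0.45635212 -0.84909849]] 449.9878403868627 319.1487994990439 244.34047994356138
top [0.26402437 0.04519442 1.41485919] [[ 0.11673336 -0.99313654  0.00728969]
 [-0.9719269  -0.11574395 -0.20484489]
 [ 0.20428269  0.01682718 -0.9787673 ]] 533.4784928605511 315.34739309985025 238.01428119763258
```

View pics/scene0.png

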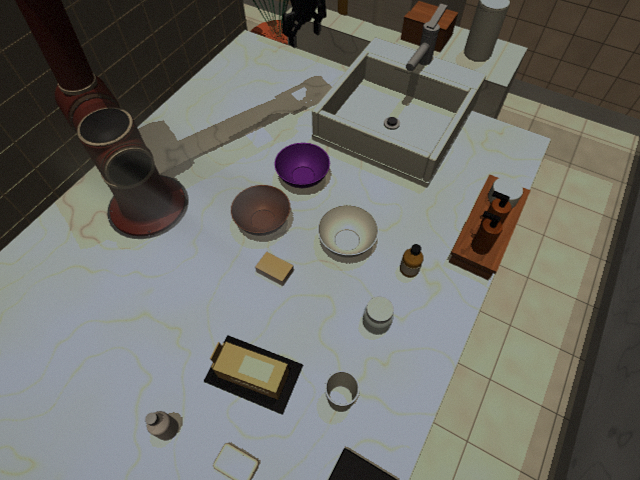

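View pics/top0.png

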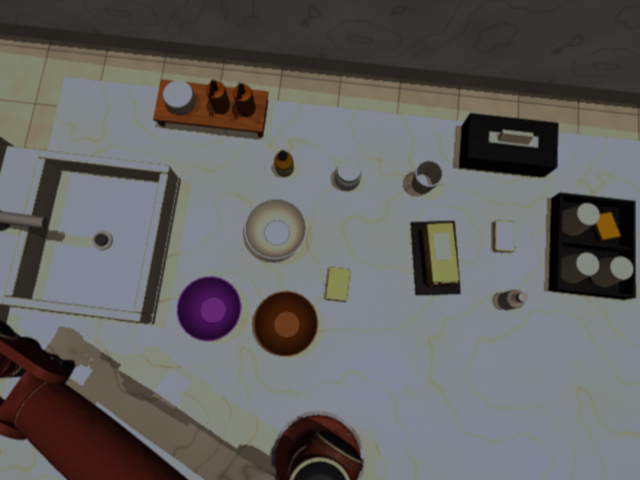

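Scene view: the only carton on a flat black tray is at (252,368), with its spout tab at (217,352). The soap carton look-alike is at (275,267) and has no spout or tray. There are three bowls: white (348,232), brown (261,211) and purple (302,166). In the top view the carton is at (440,255) and the white bowl at (275,230). Next I'll confirm with an enlarged crop and measure.

```bash
cat > h.py <<'E'
import cv2,pickle,numpy as np
def load(n): return pickle.load(open(n+'.pkl','rb'))
def ray(d,uv):
    R=cv2.Rodrigues(d['rvec'])[0];c=-R.T@np.array(d['tvec'])
    v=R.T@np.array([(uv[0]-d['cx'])/d['fx'],(uv[1]-d['cy'])/d['fy'],1.]);return c,v
def plane(d,uv,z):
    c,v=ray(d,uv);return c+v*(z-c[2])/v[2]
def tri(d1,u1,d2,u2):
    c1,v1=ray(d1,u1);c2,v2=ray(d2,u2)
    s=np.linalg.lstsq(np.c_[v1,-v2],c2-c1,rcond=None)[0]
    a,b=c1+v1*s[0],c2+v2*s[1];return (a+b)/2,np.linalg.norm(a-b)
def proj(d,P):
    return cv2.projectPoints(np.atleast_2d(np.array(P,float)),np.array(d['rvec'],float),np.array(d['tvec'],float),np.array([[d['fx'],0,d['cx']],[0,d['fy'],d['cy']],[0,0,1.]]),None)[0][:,0]
E
python3 - <<'E'
from h import *
s,t=load('scene0'),load('top0')
def crop(d,x,y,w,h,k): return cv2.resize(d['img'][y:y+h,x:x+w,::-1],None,fx=k,fy=k,interpolation=cv2.INTER_CUBIC)
a=crop(s,195,325,110,100,4);b=crop(t,400,210,70,100,4)
cv2.imwrite('pics/crop.png',cv2.convertScaleAbs(np.hstack([a,b]),alpha=1.5))
for n,d,c,r in(('scene',s,(252,368),70),('top',t,(437,257),60)):
    im=d['img'];hsv=cv2.cvtColor(im,cv2.COLOR_RGB2HSV)
    m=np.zeros(im.shape[:2],np.uint8);x,y=c;m[y-r:y+r,x-r:x+r]=255
    y_=cv2.inRange(hsv,(10,50,60),(35,255,255))&m
    k=(hsv[:,:,2]<45).astype(np.uint8)*255&m
    for nm,mm in(('yellow',y_),('black',k)):
        cs=cv2.findContours(mm,0,2)[0];cc=max(cs,key=cv2.contourArea);print(n,nm,cv2.contourArea(cc),cv2.boxPoints(cv2.minAreaRect(cc)).round(1).tolist(),cv2.approxPolyDP(cv2.convexHull(cc),2,True)[:,0].tolist())
# white bowl rim
for n,d,c,r in(('scene',s,(348,232),36),('top',t,(275,230),38)):
    g=d['img'].astype(int);hsv=cv2.cvtColor(d['img'],cv2.COLOR_RGB2HSV)
    x,y=c;sub=hsv[y-r:y+r,x-r:x+r]
    print(n,[ (int(v)) for v in g[y,x-r:x+r:3].sum(1)//3])
    print(sub[r,::6].tolist())
E
```

```text
scene yellow 2025.5 [[210.10000610351562, 368.29998779296875], [221.1999969482422, 338.6000061035156], [287.29998779296875, 363.20001220703125], [276.20001220703125, 392.8999938964844]] [[221, 345], [227, 342], [287, 364], [276, 391], [213, 369], [211, 366]]
scene black 1683.5 [[203.60000610351562, 381.0], [224.0, 331.8999938964844], [302.3999938964844, 364.6000061035156], [282.0, 413.70001220703125]] [[227, 336], [302, 365], [282, 413], [204, 381]]
top yellow 1522.0 [[426.1000061035156, 223.8000030517578], [453.0, 221.0], [459.29998779296875, 281.79998779296875], [432.3999938964844, 284.5]] [[452, 223], [458, 280], [434, 283], [427, 224]]
top black 1339.5 [[410.5, 222.5], [454.6000061035156, 219.5], [459.5, 292.8999938964844], [415.5, 295.8999938964844]] [[442, 222], [459, 292], [416, 294], [411, 223]]
scene [151, 153, 132, 97, 116, 132, 141, 146, 148, 143, 155, 153, 154, 153, 124, 151, 149, 145, 141, 126, 111, 95, 157, 152]
[[75, 10, 154], [84, 10, 134], [19, 50, 128], [38, 44, 152], [50, 15, 153], [97, 14, 159], [98, 13, 158], [25, 37, 132], [46, 24, 157], [24, 41, 151], [23, 51, 121], [94, 13, 160]]
top [134, 134, 100, 89, 90, 103, 118, 125, 129, 113, 138, 136, 137, 137, 137, 137, 137, 128, 128, 124, 112, 94, 78, 126, 117, 126]
[[102, 18, 139], [23, 29, 105], [20, 61, 101], [22, 51, 129], [47, 17, 134], [111, 36, 150], [113, 34, 149], [111, 36, 149], [114, 36, 150], [44, 25, 135], [20, 53, 124], [21, 59, 87], [23, 50, 128]]
```

View pics/crop.png

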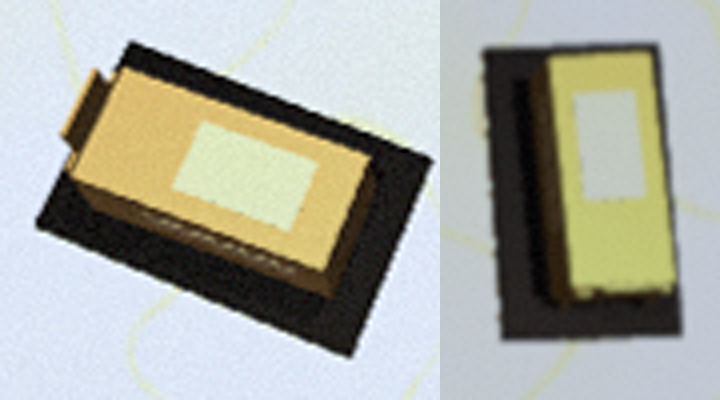

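The crop confirms it: a yellow carton on a black tray, with its top-face corners at scene px (227,342), (288,364), (276,392) and (213,369). The upright tab's free edge runs from (219,342) to (211,360).

Run:
```python
from h import *
s,t=load('scene0'),load('top0')
def c4(x,y): return (195+x/4-.375,325+y/4-.375)
def t4(x,y): return (400+(x-440)/4-.375,210+y/4-.375)
Z=.072
P=[plane(s,c4(*p),Z) for p in((127,68),(372,157),(325,270),(72,178))]
Q=[plane(t,t4(*p),Z) for p in((548,55),(658,50),(677,290),(573,297))]
for n,L in(('scene A B C D',P),('top',Q)):
    print(n,np.round(L,4).tolist(),'ctr',np.mean(L,0).round(4))
A,B,C,D=P
print('len',np.linalg.norm(B-A),np.linalg.norm(C-D),'wid',np.linalg.norm(D-A),np.linalg.norm(C-B))
for v in(B-A,C-D,A-D,B-C,Q[0]-Q[3],Q[1]-Q[2]): print(np.degrees(np.arctan2(v[1],v[0])).round(1),end=' ')
print('\ntab z.101',[plane(s,c4(*p),.101).round(4) for p in((95,68),(63,140))])
for n,d,pts in(('scene',s,[(227,336),(302,365),(282,413),(204,381)]),('top',t,[(411,223),(455,220.5),(459.5,292.5),(416,295)])):
    L=[plane(d,p,.008) for p in pts];print('tray',n,np.round(L,3)[:,:2].tolist(),np.mean(L,0).round(4))
for n,d,c,r in(('scene',s,(348,232),42),('top',t,(275,230),42)):
    hsv=cv2.cvtColor(d['img'],cv2.COLOR_RGB2HSV);m=np.zeros(hsv.shape[:2],np.uint8)
    cv2.circle(m,c,r,255,-1)
    mm=cv2.morphologyEx(cv2.inRange(hsv,(12,20,40),(50,120,255))&m,cv2.MORPH_OPEN,np.ones((3,3)))
    cc=max(cv2.findContours(mm,0,2)[0],key=cv2.contourArea);e=cv2.fitEllipse(cv2.convexHull(cc));print(n,e)
    print('bowl ctr at rim z', plane(d,e[0],.062).round(4), [tuple(plane(d,p,.062).round(3)[:2]) for p in [tuple(cc[cc[:,0,0].argmin(),0]),tuple(cc[cc[:,0,0].argmax(),0]),tuple(cc[cc[:,0,1].argmin(),0])]])
# other objects, rough
for n,uv,z in(('soapbar?',(275,267),.03),('jar',(379,310),.08),('tumbler',(343,385),.095),('lotion?',(158,424),.06),('box',(236,462),.03),('btl',(412,262),.06)):
    print(n,plane(s,uv,z).round(3))
```

```text
scene A B C D [[0.4701, -0.2368, 0.072], [0.6173, -0.2112, 0.072], [0.6278, -0.2752, 0.072], [0.4809, -0.3025, 0.072]] ctr [ 0.549  -0.2565  0.072 ]
top [[0.6169, -0.2135, 0.072], [0.6287, -0.2841, 0.072], [0.4739, -0.3061, 0.072], [0.4617, -0.2409, 0.072]] ctr [ 0.5453 -0.2611  0.072 ]
len 0.14940555091847385 0.14934517734527192 wid 0.06663323805074754 0.06488020292767369
9.9 10.5 99.4 99.3 10.0 8.1 
tab z.101 [array([ 0.4655, -0.2514,  0.101 ]), array([ 0.4747, -0.2923,  0.101 ])]
tray scene [[0.439, -0.212], [0.634, -0.182], [0.651, -0.296], [0.457, -0.326]] [ 0.5455 -0.254   0.008 ]
tray top [[0.63, -0.184], [0.651, -0.302], [0.457, -0.326], [0.436, -0.212]] [ 0.5434 -0.256   0.008 ]
scene ((347.5046081542969, 229.32762145996094), (48.90167236328125, 58.00485610961914), 94.35050201416016)
bowl ctr at rim z [0.5622 0.1748 0.062 ] [(np.float64(0.488), np.float64(0.152)), (np.float64(0.634), np.float64(0.199)), (np.float64(0.516), np.float64(0.241))]
top ((274.97393798828125, 228.2096710205078), (57.46759033203125, 58.86357116699219), 74.16603088378906)
bowl ctr at rim z [0.5598 0.1757 0.062 ] [(np.float64(0.559), np.float64(0.252)), (np.float64(0.556), np.float64(0.099)), (np.float64(0.633), np.float64(0.201))]
soapbar? [ 0.445 -0.002  0.03 ]
jar [0.737 0.    0.08 ]
tumbler [ 0.747 -0.197  0.095]
lotion? [ 0.447 -0.45   0.06 ]
box [ 0.624 -0.427  0.03 ]
btl [0.75  0.169 0.06 ]
```

Call:
step_arm(
  targets=[
    {"travel": [0.27,-0.717,0.03],"angular": [0,0,0.61],"gripper": 0},
    {"travel": [0.27,-0.717,0.03],"angular": [0,0,0.61],"gripper": 0},
    {"travel": [0.27,-0.717,0.03],"angular": [0,0,0.61],"gripper": 0},
    {"travel": [0.27,-0.717,0.03],"angular": [0,0,0.61],"gripper": 0},
    {"travel": [0.27,-0.717,0.03],"angular": [0,0,0.61],"gripper": 0},
    {"travel": [0.27,-0.717,0.03],"angular": [0,0,0.61],"gripper": 0},
    {"travel": [0.27,-0.717,0.03],"angular": [0,0,0.61],"gripper": 0},
    {"travel": [0.27,-0.717,0.03],"angular": [0,0,0.61],"gripper": 0},
    {"travel": [0.27,-0.717,0.03],"angular": [0,0,0.61],"gripper": 0},
    {"travel": [0.27,-0.717,0.03],"angular": [0,0,0.61],"gripper": 0},
  ],
)

```text
t: 1.1
tool_pos: [0.3505, 0.1622, 0.2492]
tool_rot: [-0.263, 3.13, -0.002]
contact_force: [-0.9, 0.7, -0.6]
opening: 0.0003
grip_force: 0.0
```

Call:
step_arm(
  targets=[
    {"travel": [0.27,-0.717,-0.05],"angular": [0,0,0],"gripper": 0},
    {"travel": [0.27,-0.717,-0.05],"angular": [0,0,0],"gripper": 0},
    {"travel": [0.27,-0.717,-0.05],"angular": [0,0,0],"gripper": 0},
    {"travel": [0.27,-0.717,-0.05],"angular": [0,0,0],"gripper": 0},
    {"travel": [0.27,-0.717,-0.05],"angular": [0,0,0],"gripper": 0},
    {"travel": [0.27,-0.717,-0.05],"angular": [0,0,0],"gripper": 0},
    {"travel": [0.27,-0.717,-0.05],"angular": [0,0,0],"gripper": 0},
    {"travel": [0.27,-0.717,-0.05],"angular": [0,0,0],"gripper": 0},
    {"travel": [0.27,-0.717,-0.05],"angular": [0,0,0],"gripper": 0},
    {"travel": [0.27,-0.717,-0.05],"angular": [0,0,0],"gripper": 0},
  ],
)

```text
t: 2.1
tool_pos: [0.5116, -0.2681, 0.2176]
tool_rot: [0.267, -3.128, -0.001]
contact_force: [-0.2, 1.0, -0.8]
opening: -0.0
grip_force: 0.0
```

Run:
```python
from station import ctrl
import cv2,pickle
from scipy.spatial.transform import Rotation as R
d=ctrl.get_image('wrist');pickle.dump(d,open('w1.pkl','wb'));cv2.imwrite('pics/w1.png',cv2.convertScaleAbs(d['img'][:,:,::-1],alpha=1.4))
o=ctrl.get_obs();print(o['t'],o['tool_pos'],o['q'],o['contact_force'],o['opening']);print(R.from_rotvec(o['tool_rot']).as_matrix().round(3))
```

```text
2.15 [ 0.51154536 -0.26733519  0.21770838] [-6.10165548e-01 -5.03962293e-02  1.73888136e+00 -6.42229140e-04
  1.45504634e+00 -2.35160596e+00] [-1.16751494 -1.27213006 -1.00502314] 4.388026386592566e-05
[[-0.985 -0.17  -0.002]
 [-0.17   0.985  0.001]
 [ 0.002  0.001 -1.   ]]
```

View pics/w1.png

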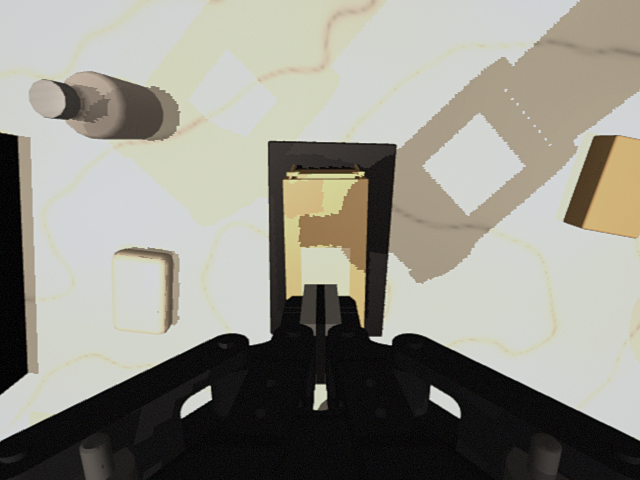

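Wrist view: the tab edge is at about (290–362,172). The carton's top edge runs from (284,180) to (368,180), centred ahead of the fingers. I'll refine the position from this.

Run:
```python
from h import *
w=load('w1')
for uv,z in(((284,180),.072),((368,180),.072),((326,180),.072),((290,168),.101),((362,168),.101),((326,172),.101),((268,143),.008),((396,145),.008)): print(uv,plane(w,uv,z).round(4))
```

```text
(284, 180) [ 0.4795 -0.3023  0.072 ]
(368, 180) [ 0.4685 -0.2381  0.072 ]
(326, 180) [ 0.474  -0.2702  0.072 ]
(290, 168) [ 0.4672 -0.2971  0.101 ]
(362, 168) [ 0.4588 -0.248   0.101 ]
(326, 172) [ 0.4657 -0.2721  0.101 ]
(268, 143) [ 0.4561 -0.3267  0.008 ]
(396, 145) [ 0.4378 -0.2098  0.008 ]
```

Call:
step_arm(
  targets=[
    {"travel": [0,0.007,-0.08],"angular": [0,0,0],"gripper": 0},
    {"travel": [0,0.007,-0.15],"angular": [0,0,0],"gripper": 0},
    {"travel": [0,0.007,-0.2],"angular": [0,0,0],"gripper": 0},
    {"travel": [0,0.007,-0.22],"angular": [0,0,0],"gripper": 0},
    {"travel": [0,0.007,-0.22],"angular": [0,0,0],"gripper": 0},
  ],
)

```text
t: 2.65
tool_pos: [0.5102, -0.2582, 0.0855]
tool_rot: [0.275, -3.126, -0.004]
contact_force: [0.3, 0.5, 0.4]
opening: -0.0
grip_force: 0.0
```

Call:
step_arm(
  targets=[
    {"travel": [-0.021,-0.004,0],"angular": [0,0,0],"gripper": 0},
    {"travel": [-0.043,-0.007,0],"angular": [0,0,0],"gripper": 0},
    {"travel": [-0.056,-0.01,0],"angular": [0,0,0],"gripper": 0},
    {"travel": [-0.067,-0.012,-0.003],"angular": [0,0,0],"gripper": 0},
    {"travel": [-0.079,-0.014,-0.006],"angular": [0,0,0],"gripper": 0},
    {"travel": [-0.091,-0.016,-0.01],"angular": [0,0,0],"gripper": 0},
    {"travel": [-0.102,-0.018,-0.015],"angular": [0,0,0],"gripper": 0},
    {"travel": [-0.112,-0.019,-0.022],"angular": [0,0,0],"gripper": 0},
  ],
)

```text
t: 3.45
tool_pos: [0.4439, -0.2717, 0.0739]
tool_rot: [-0.273, 3.13, -0.0]
contact_force: [0.5, -1.0, 0.9]
opening: 0.0
grip_force: 0.3
```

Call:
step_arm(
  targets=[
    {"travel": [-0.01,-0.002,-0.007],"angular": [0,0,0],"gripper": 0},
    {"travel": [-0.019,-0.003,-0.016],"angular": [0,0,0],"gripper": 0},
    {"travel": [-0.027,-0.005,-0.025],"angular": [0,0,0],"gripper": 0},
    {"travel": [-0.034,-0.006,-0.036],"angular": [0,0,0],"gripper": 0},
    {"travel": [-0.04,-0.007,-0.047],"angular": [0,0,0],"gripper": 0},
    {"travel": [-0.045,-0.008,-0.058],"angular": [0,0,0],"gripper": 0},
    {"travel": [-0.047,-0.008,-0.063],"angular": [0,0,0],"gripper": 0},
    {"travel": [-0.047,-0.008,-0.063],"angular": [0,0,0],"gripper": 0},
  ],
)

```text
t: 4.25
tool_pos: [0.4157, -0.2759, 0.0356]
tool_rot: [0.273, -3.129, -0.002]
contact_force: [0.7, 0.2, -0.6]
opening: 0.0001
grip_force: 0.0
```

Run:
```python
from station import ctrl
import cv2,pickle,numpy as np
L=[]
d=ctrl.get_image('scene');pickle.dump(d,open('s2.pkl','wb'));L.append(cv2.resize(d['img'][310:430,180:320,::-1],None,fx=4,fy=4,interpolation=2))
cv2.imwrite('pics/s2.png',cv2.convertScaleAbs(L[0],alpha=1.5));o=ctrl.get_obs();print(o['t'],o['tool_pos'],o['contact_force'])
```

```text
4.3 [ 0.41598543 -0.27601343  0.03592356] [-0.31800014 -0.98430815 -0.31945186]
```

View pics/s2.png

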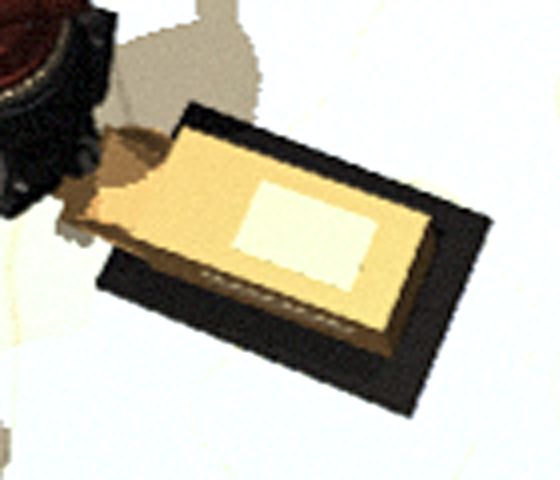

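The spout is swung out, lying at crop (110,180), and the carton has not moved. I'll nudge it down a little to find the stop.

Call:
step_arm(
  targets=[
    {"travel": [0,0,-0.003],"angular": [0,0,0],"gripper": 0},
    {"travel": [0,0,-0.005],"angular": [0,0,0],"gripper": 0},
    {"travel": [0,0,-0.006],"angular": [0,0,0],"gripper": 0},
  ],
)

```text
t: 4.6
tool_pos: [0.4164, -0.2767, 0.0336]
tool_rot: [0.274, -3.129, 0.001]
contact_force: [-2.1, 0.7, 6.2]
opening: -0.0
grip_force: 2.6
```

Call:
step_arm(
  targets=[
    {"travel": [0,0,0.08],"angular": [0,0,0],"gripper": 0},
    {"travel": [0,0,0.16],"angular": [0,0,0],"gripper": 0.5},
    {"travel": [0,0,0.23],"angular": [0,0,0],"gripper": 1},
    {"travel": [0.05,0.01,0.23],"angular": [0,0,0],"gripper": 1},
    {"travel": [0.05,0.01,0.23],"angular": [0,0,0],"gripper": 1},
  ],
)

```text
t: 5.1
tool_pos: [0.449, -0.2706, 0.1734]
tool_rot: [-0.276, 3.125, -0.005]
contact_force: [-0.8, -0.2, -0.1]
opening: 0.0583
grip_force: 0.0
```

Run:
```python
from station import ctrl
import cv2,pickle,numpy as np
from h import *
for n in('scene','top'):
    d=ctrl.get_image(n);pickle.dump(d,open(n[0]+'3.pkl','wb'))
    x,y,w,h=(180,310,140,120) if n=='scene' else (390,200,90,120)
    c=cv2.resize(d['img'][y:y+h,x:x+w,::-1],None,fx=3.4,fy=3.4,interpolation=2)
    L=c if n=='scene' else np.hstack([L,c])
cv2.imwrite('pics/s3.png',cv2.convertScaleAbs(L,alpha=1.5));print(L.shape)
o=ctrl.get_obs();print(o['t'],o['tool_pos'],o['q'],o['opening'])
```

```text
(408, 782, 3)
5.2 [ 0.44605264 -0.26979378  0.17017604] [-6.86701274e-01 -1.51364530e-01  1.91334203e+00 -1.82231424e-04
  1.38072414e+00 -2.43281061e+00] 0.07177517960060922
```

View pics/s3.png

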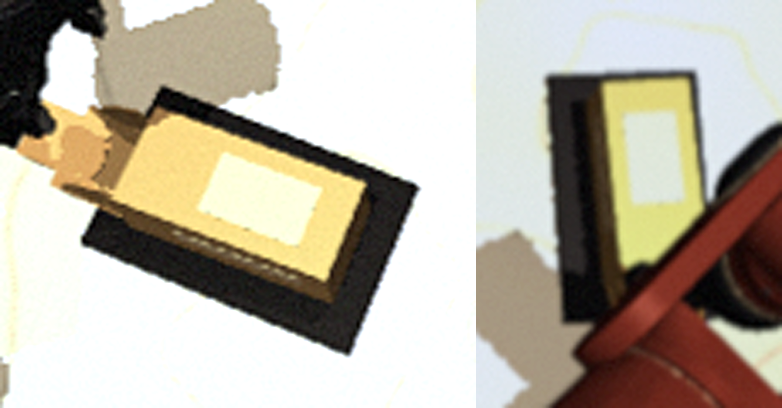

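The carton is where it was, with its top corners at crop (158,112), (366,182), (328,280) and (120,192). The spout is fully out and its lip is at about (40,125). Next I go over the carton and straddle it.

Call:
step_arm(
  targets=[
    {"travel": [0.08,0.01,0],"angular": [0,0,0],"gripper": 1},
    {"travel": [0.15,0.02,0],"angular": [0,0,0],"gripper": 1},
    {"travel": [0.17,0.021,0],"angular": [0,0,0],"gripper": 1},
    {"travel": [0.17,0.021,-0.05],"angular": [0,0,0],"gripper": 1},
    {"travel": [0.17,0.021,-0.1],"angular": [0,0,0],"gripper": 1},
    {"travel": [0.17,0.021,-0.15],"angular": [0,0,0],"gripper": 1},
    {"travel": [0.17,0.021,-0.19],"angular": [0,0,0],"gripper": 1},
    {"travel": [0.17,0.021,-0.225],"angular": [0,0,0],"gripper": 1},
    {"travel": [0.17,0.021,-0.25],"angular": [0,0,0],"gripper": 1},
    {"travel": [0.17,0.021,-0.25],"angular": [0,0,0],"gripper": 1},
  ],
)

```text
t: 6.2
tool_pos: [0.5453, -0.2564, 0.0172]
tool_rot: [0.272, -3.124, -0.006]
contact_force: [-0.2, -0.2, -0.2]
opening: 0.0853
grip_force: 0.0
```

Call:
step_arm(
  targets=[
    {"travel": [0,0,0],"angular": [0,0,0],"gripper": 0.6},
    {"travel": [0,0,0],"angular": [0,0,0],"gripper": 0.6},
    {"travel": [0,0,0],"angular": [0,0,0],"gripper": 0.6},
    {"travel": [0,0,0],"angular": [0,0,0],"gripper": 0.6},
    {"travel": [0,0,0],"angular": [0,0,0],"gripper": 0.6},
  ],
  squeeze=40,
)

```text
t: 6.7
tool_pos: [0.5487, -0.2581, 0.0219]
tool_rot: [-0.273, 3.128, -0.002]
contact_force: [-0.9, -0.5, 2.8]
opening: 0.0653
grip_force: 45.4
```

Call:
step_arm(
  targets=[
    {"travel": [0,0,0.01],"angular": [0,0,0],"gripper": 0.6},
    {"travel": [0,0,0.03],"angular": [0,0,0],"gripper": 0.6},
    {"travel": [0,0,0.06],"angular": [0,0,0],"gripper": 0.6},
    {"travel": [0,0,0.09],"angular": [0,0,0],"gripper": 0.6},
    {"travel": [0,0,0.12],"angular": [0,0,0],"gripper": 0.6},
    {"travel": [0,0,0.15],"angular": [0,0,0],"gripper": 0.6},
    {"travel": [0,0,0.18],"angular": [0,0,0],"gripper": 0.6},
    {"travel": [0,0,0.21],"angular": [0,0,0],"gripper": 0.6},
    {"travel": [0,0,0.22],"angular": [0,0,0],"gripper": 0.6},
    {"travel": [0,0,0.22],"angular": [0,0,0],"gripper": 0.6},
  ],
  squeeze=45,
)

```text
t: 7.7
tool_pos: [0.5487, -0.2579, 0.1542]
tool_rot: [-0.273, 3.128, -0.002]
contact_force: [0.3, 0.4, -3.7]
opening: 0.0654
grip_force: 50.9
```

Call:
step_arm(
  targets=[
    {"travel": [0.002,0.01,0],"angular": [0,0,-0.05],"gripper": 0.6},
    {"travel": [0.006,0.03,0],"angular": [0,0,-0.15],"gripper": 0.6},
    {"travel": [0.01,0.05,0],"angular": [0,0,-0.25],"gripper": 0.6},
    {"travel": [0.014,0.07,0],"angular": [0,0,-0.35],"gripper": 0.6},
    {"travel": [0.018,0.09,0],"angular": [0,0,-0.45],"gripper": 0.6},
    {"travel": [0.022,0.11,0],"angular": [0,0,-0.55],"gripper": 0.6},
    {"travel": [0.026,0.13,0],"angular": [0,0,-0.65],"gripper": 0.6},
    {"travel": [0.03,0.15,0],"angular": [0,0,-0.76],"gripper": 0.6},
    {"travel": [0.035,0.175,0],"angular": [0,0,-0.88],"gripper": 0.6},
    {"travel": [0.039,0.2,0],"angular": [0,0,-1],"gripper": 0.6},
  ],
)

```text
t: 8.7
tool_pos: [0.5707, -0.1367, 0.1509]
tool_rot: [-0.95, -2.991, -0.0]
contact_force: [-0.2, 0.7, -3.9]
opening: 0.0652
grip_force: 50.8
```

Call:
step_arm(
  targets=[
    {"travel": [0.004,0.02,0],"angular": [0,0,-0.1],"gripper": 0.6},
    {"travel": [0.008,0.04,0],"angular": [0,0,-0.2],"gripper": 0.6},
    {"travel": [0.012,0.06,0],"angular": [0,0,-0.3],"gripper": 0.6},
    {"travel": [0.016,0.08,0],"angular": [0,0,-0.42],"gripper": 0.6},
    {"travel": [0.02,0.1,0],"angular": [0,0,-0.54],"gripper": 0.6},
    {"travel": [0.025,0.125,0],"angular": [0,0,-0.66],"gripper": 0.6},
    {"travel": [0.03,0.15,0],"angular": [0,0,-0.78],"gripper": 0.6},
    {"travel": [0.035,0.175,0],"angular": [0,0,-0.9],"gripper": 0.6},
    {"travel": [0.039,0.195,0],"angular": [0,0,-0.97],"gripper": 0.6},
    {"travel": [0.04,0.2,0],"angular": [0,0,-1],"gripper": 0.6},
  ],
)

```text
t: 9.7
tool_pos: [0.5947, -0.0164, 0.151]
tool_rot: [-2.018, -2.405, 0.002]
contact_force: [0.2, 0.2, -3.2]
opening: 0.0658
grip_force: 50.9
```

Run:
```python
from station import ctrl
import cv2,pickle,numpy as np
from h import *
from scipy.spatial.transform import Rotation as R
for n in('scene','top'):
    d=ctrl.get_image(n);pickle.dump(d,open(n[0]+'4.pkl','wb'))
    x,y,w,h=(230,150,200,200) if n=='scene' else (200,120,190,200)
    c=cv2.resize(d['img'][y:y+h,x:x+w,::-1],None,fx=2,fy=2,interpolation=2)
    L=c if n=='scene' else np.hstack([L,c])
cv2.imwrite('pics/s4.png',cv2.convertScaleAbs(L,alpha=1.5))
o=ctrl.get_obs();print(o['t'],o['tool_pos'],o['q'],o['opening'],o['grip_force'],o['contact_force']);print(R.from_rotvec(o['tool_rot']).as_matrix().round(3))
```

```text
9.8 [ 0.59489205 -0.01731064  0.15150842] [-1.53998950e-01  4.53584478e-02  1.75671474e+00 -2.01001773e-04
  1.34149362e+00 -3.29480019e-01] 0.06552871850593758 50.83892226219177 [ 0.45317014 -0.24623606 -3.72865171]
[[-0.175  0.985 -0.002]
 [ 0.985  0.175  0.   ]
 [ 0.    -0.002 -1.   ]]
```

View pics/s4.png

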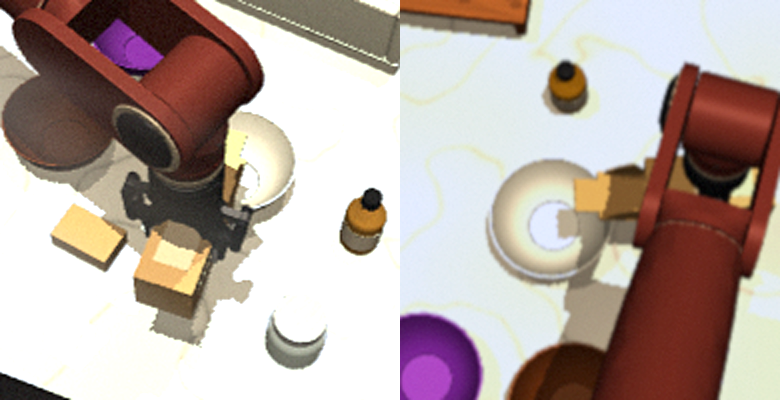

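The carton is held nose to +y, with the lip over the bowl's near side: top crop (575,195), against the bowl centre at (548,218). Checking this numerically.

Run:
```python
from h import *
t=load('t4')
print(plane(t,(287.5,217.5),.170), proj(t,[[.567,.141,.17]]))
print('lip corners',plane(t,(287,209.5),.17),plane(t,(288,226),.17))
```

```text
[0.56594166 0.13891011 0.17      ] [[286.69313189 216.97529241]]
lip corners [0.58549631 0.1426352  0.17      ] [0.54529076 0.13505215 0.17      ]
```

Call:
step_arm(
  targets=[
    {"travel": [0,0,-0.006],"angular": [-0.033,-0.006,0],"gripper": 0.6},
    {"travel": [0,0,-0.013],"angular": [-0.066,-0.012,0],"gripper": 0.6},
    {"travel": [0,0,-0.019],"angular": [-0.098,-0.017,0],"gripper": 0.6},
    {"travel": [0,0,-0.025],"angular": [-0.131,-0.023,0],"gripper": 0.6},
    {"travel": [0,0,-0.032],"angular": [-0.164,-0.029,0],"gripper": 0.6},
    {"travel": [0,0,-0.038],"angular": [-0.197,-0.035,0],"gripper": 0.6},
    {"travel": [0,0,-0.044],"angular": [-0.23,-0.041,0],"gripper": 0.6},
    {"travel": [0,0,-0.05],"angular": [-0.262,-0.046,0],"gripper": 0.6},
    {"travel": [0,0,-0.057],"angular": [-0.295,-0.052,0],"gripper": 0.6},
    {"travel": [0,0,-0.06],"angular": [-0.328,-0.058,0],"gripper": 0.6},
  ],
)

```text
t: 10.8
tool_pos: [0.5953, -0.0175, 0.116]
tool_rot: [1.883, 2.244, -0.25]
contact_force: [0.1, 0.0, -3.4]
opening: 0.0655
grip_force: 50.8
```

Call:
step_arm(
  targets=[
    {"travel": [0,0.001,0.005],"angular": [-0.022,-0.004,0],"gripper": 0.6},
    {"travel": [0,0.002,0.009],"angular": [-0.044,-0.008,0],"gripper": 0.6},
    {"travel": [-0.001,0.003,0.014],"angular": [-0.066,-0.012,0],"gripper": 0.6},
    {"travel": [-0.001,0.004,0.018],"angular": [-0.088,-0.016,0],"gripper": 0.6},
    {"travel": [-0.001,0.005,0.023],"angular": [-0.11,-0.02,0],"gripper": 0.6},
    {"travel": [-0.001,0.006,0.028],"angular": [-0.132,-0.023,0],"gripper": 0.6},
    {"travel": [-0.001,0.007,0.032],"angular": [-0.154,-0.027,0],"gripper": 0.6},
    {"travel": [-0.002,0.008,0.037],"angular": [-0.176,-0.031,0],"gripper": 0.6},
    {"travel": [-0.002,0.009,0.041],"angular": [-0.198,-0.035,0],"gripper": 0.6},
    {"travel": [-0.002,0.01,0.046],"angular": [-0.22,-0.039,0],"gripper": 0.6},
  ],
)

```text
t: 11.8
tool_pos: [0.5943, -0.0116, 0.1444]
tool_rot: [1.786, 2.128, -0.398]
contact_force: [0.2, 0.8, -2.7]
opening: 0.0654
grip_force: 50.9
```

Call:
step_arm(
  targets=[
    {"travel": [0,0,0],"angular": [0,0,0],"gripper": 0.6},
    {"travel": [0,0,0],"angular": [0,0,0],"gripper": 0.6},
    {"travel": [0,0,0],"angular": [0,0,0],"gripper": 0.6},
    {"travel": [0,0,0],"angular": [0,0,0],"gripper": 0.6},
    {"travel": [0,0,0],"angular": [0,0,0],"gripper": 0.6},
    {"travel": [0,0,0],"angular": [0,0,0],"gripper": 0.6},
    {"travel": [0,0,0],"angular": [0,0,0],"gripper": 0.6},
    {"travel": [0,0,0],"angular": [0,0,0],"gripper": 0.6},
    {"travel": [0,0,0],"angular": [0,0,0],"gripper": 0.6},
    {"travel": [0,0,0],"angular": [0,0,0],"gripper": 0.6},
  ],
)

```text
t: 12.8
tool_pos: [0.5944, -0.0116, 0.1443]
tool_rot: [1.787, 2.129, -0.396]
contact_force: [0.3, -0.1, -2.7]
opening: 0.066
grip_force: 50.9
```

Run:
```python
from station import ctrl
import cv2,pickle,numpy as np
for n in('scene','top'):
    d=ctrl.get_image(n);pickle.dump(d,open(n[0]+'5.pkl','wb'))
    x,y,w,h=(290,170,130,130) if n=='scene' else (220,170,130,130)
    c=cv2.resize(d['img'][y:y+h,x:x+w,::-1],None,fx=3,fy=3,interpolation=2)
    L=c if n=='scene' else np.hstack([L,c])
cv2.imwrite('pics/s5.png',cv2.convertScaleAbs(L,alpha=1.5))
o=ctrl.get_obs();print(o['t'],o['tool_pos'],o['tool_rot'],o['q'],o['contact_force'])
```

```text
12.9 [ 0.59437725 -0.01164345  0.14434093] [ 1.78685031  2.12898561 -0.39640186] [ 0.05321745  0.05050954  1.81062886 -0.45757827  1.25690031  0.0172801 ] [-0.19840715  0.08428017 -3.00458655]
```

View pics/s5.png

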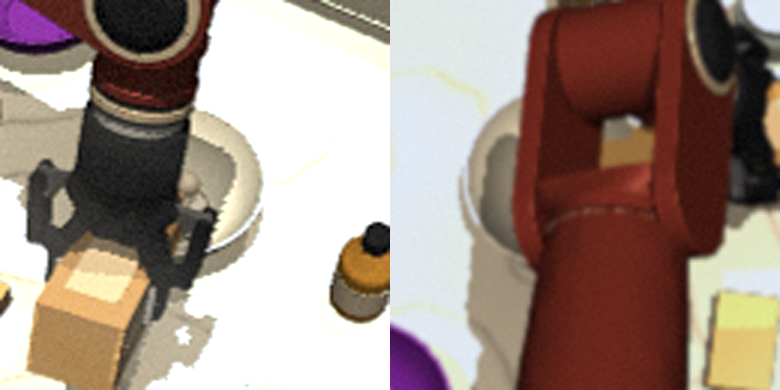

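Pearls are visible in the bowl at scene crop (190,185). I'll tilt further, to about 48°, to empty the rest.

Call:
step_arm(
  targets=[
    {"travel": [0,0.003,0.01],"angular": [-0.05,-0.009,0],"gripper": 0.6},
    {"travel": [-0.001,0.006,0.02],"angular": [-0.1,-0.018,0],"gripper": 0.6},
    {"travel": [-0.002,0.01,0.03],"angular": [-0.151,-0.027,0],"gripper": 0.6},
    {"travel": [-0.003,0.015,0.04],"angular": [-0.201,-0.036,0],"gripper": 0.6},
    {"travel": [-0.004,0.02,0.049],"angular": [-0.251,-0.045,0],"gripper": 0.6},
    {"travel": [-0.005,0.026,0.058],"angular": [-0.302,-0.053,0],"gripper": 0.6},
    {"travel": [-0.006,0.032,0.067],"angular": [-0.352,-0.062,0],"gripper": 0.6},
    {"travel": [-0.007,0.039,0.076],"angular": [-0.402,-0.071,0],"gripper": 0.6},
    {"travel": [-0.008,0.046,0.085],"angular": [-0.453,-0.08,0],"gripper": 0.6},
    {"travel": [-0.009,0.053,0.093],"angular": [-0.503,-0.089,0],"gripper": 0.6},
  ],
)

```text
t: 13.9
tool_pos: [0.5891, 0.0206, 0.2004]
tool_rot: [1.549, 1.845, -0.689]
contact_force: [-0.3, 0.4, -3.3]
opening: 0.0652
grip_force: 51.0
```

Call:
step_arm(
  targets=[
    {"travel": [0,0,0],"angular": [0,0,0],"gripper": 0.6},
    {"travel": [0,0,0],"angular": [0,0,0],"gripper": 0.6},
    {"travel": [0,0,0],"angular": [0,0,0],"gripper": 0.6},
    {"travel": [0,0,0],"angular": [0,0,0],"gripper": 0.6},
    {"travel": [0,0,0],"angular": [0,0,0],"gripper": 0.6},
    {"travel": [0,0,0],"angular": [0,0,0],"gripper": 0.6},
    {"travel": [0,0,0],"angular": [0,0,0],"gripper": 0.6},
    {"travel": [0,0,0],"angular": [0,0,0],"gripper": 0.6},
    {"travel": [0,0,0],"angular": [0,0,0],"gripper": 0.6},
    {"travel": [0,0,0],"angular": [0,0,0],"gripper": 0.6},
  ],
)

```text
t: 14.9
tool_pos: [0.589, 0.0202, 0.2001]
tool_rot: [1.55, 1.846, -0.69]
contact_force: [-0.3, -0.7, -2.2]
opening: 0.0657
grip_force: 51.0
```

Run:
```python
from station import ctrl
from scipy.spatial.transform import Rotation as R
o=ctrl.get_obs();print(o['t'],o['tool_pos'],o['q'],o['contact_force'],o['opening']);print(R.from_rotvec(o['tool_rot']).as_matrix().round(3))
```

```text
14.9 [0.58897192 0.02019189 0.20013159] [ 0.26162147  0.09300861  1.78473967 -0.8453249   1.4293968   0.28728716] [-0.32918754 -0.65682522 -2.18965521] 0.06565281509651881
[[-0.116  0.985  0.13 ]
 [ 0.659  0.174 -0.732]
 [-0.743  0.001 -0.669]]
```

Call:
step_arm(
  targets=[
    {"travel": [0,-0.003,0],"angular": [0.06,0.011,0],"gripper": 0.6},
    {"travel": [0,-0.006,0],"angular": [0.12,0.021,0],"gripper": 0.6},
    {"travel": [0,-0.01,0],"angular": [0.18,0.032,0],"gripper": 0.6},
    {"travel": [0,-0.013,0],"angular": [0.24,0.043,0],"gripper": 0.6},
    {"travel": [0,-0.016,0],"angular": [0.3,0.053,0],"gripper": 0.6},
    {"travel": [0,-0.02,0],"angular": [0.36,0.064,0],"gripper": 0.6},
    {"travel": [0,-0.02,0],"angular": [0.42,0.074,0],"gripper": 0.6},
    {"travel": [0,-0.02,0],"angular": [0.48,0.085,0],"gripper": 0.6},
    {"travel": [0,-0.02,0],"angular": [0.525,0.093,0],"gripper": 0.6},
  ],
)

```text
t: 15.8
tool_pos: [0.5889, 0.0078, 0.2005]
tool_rot: [1.798, 2.141, -0.382]
contact_force: [-0.2, 0.6, -2.3]
opening: 0.0655
grip_force: 50.9
```

Call:
step_arm(
  targets=[
    {"travel": [0,-0.005,0],"angular": [0.06,0.011,0],"gripper": 0.6},
    {"travel": [0,-0.01,0],"angular": [0.12,0.021,0],"gripper": 0.6},
    {"travel": [0,-0.015,0],"angular": [0.18,0.032,0],"gripper": 0.6},
    {"travel": [0,-0.02,0],"angular": [0.24,0.043,0],"gripper": 0.6},
    {"travel": [0,-0.025,0],"angular": [0.3,0.053,0],"gripper": 0.6},
    {"travel": [0,-0.03,0],"angular": [0.36,0.064,0],"gripper": 0.6},
    {"travel": [0,-0.035,0],"angular": [0.42,0.074,0],"gripper": 0.6},
    {"travel": [0,-0.04,0],"angular": [0.48,0.085,0],"gripper": 0.6},
    {"travel": [0,-0.043,0],"angular": [0.525,0.093,0],"gripper": 0.6},
    {"travel": [0,-0.043,0],"angular": [0.525,0.093,0],"gripper": 0.6},
  ],
)

```text
t: 16.8
tool_pos: [0.5889, -0.019, 0.2001]
tool_rot: [2.021, 2.404, -0.003]
contact_force: [-0.5, -0.1, -2.8]
opening: 0.0657
grip_force: 50.9
```

Call:
step_arm(
  targets=[
    {"travel": [-0.003,-0.02,0],"angular": [0,0,0.1],"gripper": 0.6},
    {"travel": [-0.006,-0.04,0],"angular": [0,0,0.2],"gripper": 0.6},
    {"travel": [-0.009,-0.06,0],"angular": [0,0,0.3],"gripper": 0.6},
    {"travel": [-0.012,-0.08,0],"angular": [0,0,0.4],"gripper": 0.6},
    {"travel": [-0.015,-0.1,0],"angular": [0,0,0.5],"gripper": 0.6},
    {"travel": [-0.018,-0.12,0],"angular": [0,0,0.6],"gripper": 0.6},
    {"travel": [-0.021,-0.14,0],"angular": [0,0,0.7],"gripper": 0.6},
    {"travel": [-0.024,-0.16,0],"angular": [0,0,0.8],"gripper": 0.6},
    {"travel": [-0.027,-0.18,0],"angular": [0,0,0.9],"gripper": 0.6},
    {"travel": [-0.03,-0.2,0],"angular": [0,0,1],"gripper": 0.6},
  ],
)

```text
t: 17.8
tool_pos: [0.5706, -0.1379, 0.2]
tool_rot: [0.939, 2.998, -0.003]
contact_force: [-0.3, -0.2, -3.0]
opening: 0.0653
grip_force: 50.9
```

Call:
step_arm(
  targets=[
    {"travel": [-0.004,-0.02,0],"angular": [0,0,0.1],"gripper": 0.6},
    {"travel": [-0.008,-0.04,0],"angular": [0,0,0.2],"gripper": 0.6},
    {"travel": [-0.012,-0.06,0],"angular": [0,0,0.3],"gripper": 0.6},
    {"travel": [-0.016,-0.08,0],"angular": [0,0,0.42],"gripper": 0.6},
    {"travel": [-0.02,-0.1,0],"angular": [0,0,0.54],"gripper": 0.6},
    {"travel": [-0.024,-0.12,0],"angular": [0,0,0.66],"gripper": 0.6},
    {"travel": [-0.028,-0.14,0],"angular": [0,0,0.78],"gripper": 0.6},
    {"travel": [-0.032,-0.17,0],"angular": [0,0,0.9],"gripper": 0.6},
    {"travel": [-0.036,-0.19,0],"angular": [0,0,0.97],"gripper": 0.6},
    {"travel": [-0.038,-0.2,0],"angular": [0,0,1],"gripper": 0.6},
  ],
)

```text
t: 18.8
tool_pos: [0.5478, -0.2584, 0.2]
tool_rot: [0.275, -3.129, 0.002]
contact_force: [-1.3, 0.5, -2.9]
opening: 0.0653
grip_force: 50.9
```

Run:
```python
from station import ctrl
import cv2,pickle
from scipy.spatial.transform import Rotation as R
o=ctrl.get_obs();print(o['t'],o['tool_pos'],o['contact_force'],o['opening']);print(R.from_rotvec(o['tool_rot']).as_matrix().round(3))
from h import *
for n in('scene','top'):
    d=ctrl.get_image(n);pickle.dump(d,open(n[0]+'6.pkl','wb'))
    x,y,w,h=(190,170,200,200) if n=='scene' else (230,180,160,200)
    c=cv2.resize(d['img'][y:y+h,x:x+w,::-1],None,fx=2.2,fy=2.2,interpolation=2)
    L=c if n=='scene' else np.hstack([L,c])
cv2.imwrite('pics/s6.png',cv2.convertScaleAbs(L,alpha=1.5))
```

```text
18.8 [ 0.54778945 -0.25836616  0.19997086] [-1.33816696  0.47253102 -2.85326393] 0.0653201246575686
[[-0.985 -0.175 -0.   ]
 [-0.175  0.985 -0.002]
 [ 0.001 -0.001 -1.   ]]
```

View pics/s6.png

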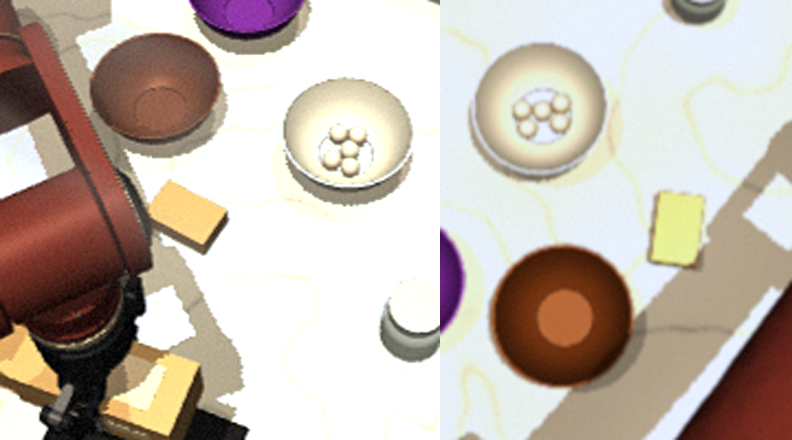

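All five pearls sit in the white bowl, near scene crop (345,148), and the bowl has not moved. Now I lower the carton onto its tray.

Call:
step_arm(
  targets=[
    {"travel": [0,0,-0.05],"angular": [0,0,0],"gripper": 0.6},
    {"travel": [0,0,-0.1],"angular": [0,0,0],"gripper": 0.6},
    {"travel": [0,0,-0.15],"angular": [0,0,0],"gripper": 0.6},
    {"travel": [0,0,-0.2],"angular": [0,0,0],"gripper": 0.6},
    {"travel": [0,0,-0.24],"angular": [0,0,0],"gripper": 0.6},
    {"travel": [0,0,-0.265],"angular": [0,0,0],"gripper": 0.6},
    {"travel": [0,0,-0.28],"angular": [0,0,0],"gripper": 0.6},
    {"travel": [0,0,-0.288],"angular": [0,0,0],"gripper": 0.6},
    {"travel": [0,0,-0.293],"angular": [0,0,0],"gripper": 0.6},
    {"travel": [0,0,-0.296],"angular": [0,0,0],"gripper": 0.6},
  ],
)

```text
t: 19.9
tool_pos: [0.549, -0.2581, 0.0235]
tool_rot: [-0.273, 3.127, -0.002]
contact_force: [-0.2, -1.1, -1.6]
opening: 0.0652
grip_force: 51.0
```

Call:
step_arm(
  targets=[
    {"travel": [0,0,-0.001],"angular": [0,0,0],"gripper": 0.6},
    {"travel": [0,0,-0.002],"angular": [0,0,0],"gripper": 0.6},
    {"travel": [0,0,-0.003],"angular": [0,0,0],"gripper": 0.6},
    {"travel": [0,0,-0.003],"angular": [0,0,0],"gripper": 0.6},
  ],
)

```text
t: 20.3
tool_pos: [0.5487, -0.258, 0.0219]
tool_rot: [-0.274, 3.128, -0.001]
contact_force: [-1.1, 1.0, 3.7]
opening: 0.0656
grip_force: 51.5
```

Call:
step_arm(
  targets=[
    {"travel": [0,0,0],"angular": [0,0,0],"gripper": 0.9},
    {"travel": [0,0,0],"angular": [0,0,0],"gripper": 1},
    {"travel": [0,0,0],"angular": [0,0,0],"gripper": 1},
    {"travel": [0,0,0],"angular": [0,0,0],"gripper": 1},
    {"travel": [0,0,0.03],"angular": [0,0,0],"gripper": 1},
    {"travel": [0,0,0.08],"angular": [0,0,0],"gripper": 1},
    {"travel": [0,0,0.15],"angular": [0,0,0],"gripper": 1},
    {"travel": [0,0,0.23],"angular": [0,0,0],"gripper": 1},
    {"travel": [-0.1,0.08,0.3],"angular": [0,0,0],"gripper": 1},
    {"travel": [-0.17,0.16,0.35],"angular": [0,0,0],"gripper": 1},
  ],
)

```text
t: 21.3
tool_pos: [0.4825, -0.1987, 0.2074]
tool_rot: [-0.271, 3.127, -0.003]
contact_force: [-1.4, 0.4, 0.4]
opening: 0.0857
grip_force: 0.0
```

Run:
```python
from station import ctrl
import cv2,pickle
o=ctrl.get_obs();print(o['t'],o['tool_pos'],o['contact_force'],o['opening'])
d=ctrl.get_image('scene');pickle.dump(d,open('s7.pkl','wb'))
cv2.imwrite('pics/s7.png',cv2.convertScaleAbs(cv2.resize(d['img'][180:480,120:480,::-1],None,fx=2,fy=2,interpolation=2),alpha=1.5))
```

```text
21.3 [ 0.48246339 -0.19874174  0.20743313] [-1.41661263  0.38040562  0.35663324] 0.0857115322677068
```

View pics/s7.png

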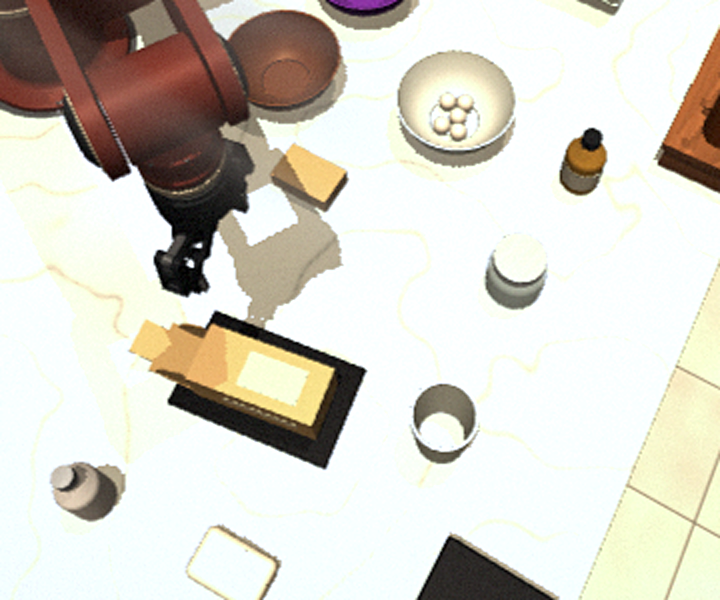

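The carton stands level on its tray with the spout out at (165,345). The five pearls are in the bowl at (455,115) and everything else is untouched. I'll let the arm come to rest and hand in.

Call:
step_arm(
  targets=[
    {"travel": [0,0,0],"angular": [0,0,0],"gripper": 1},
    {"travel": [0,0,0],"angular": [0,0,0],"gripper": 1},
    {"travel": [0,0,0],"angular": [0,0,0],"gripper": 1},
  ],
)

```text
t: 21.65
tool_pos: [0.4825, -0.1986, 0.2038]
tool_rot: [0.273, -3.129, -0.001]
contact_force: [0.1, -0.5, -0.1]
opening: 0.0858
grip_force: 0.0
```

```bash
python3 -c "
from station import ctrl
print(ctrl.finish_job())"
```

```text
the job is handed in; nothing more can be done
None
```

I pulled the spout out to its stop, poured all five pearls into the white bowl, set the carton back level on its tray with nothing else moved, and handed the job in at about 22 s; no verdict came back.

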